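# Free the sprung catch of the turner's cupboard

## Task

Open the door of the small bench cupboard and leave it standing at least 60 degrees open. Draw it ajar until the safety catch behind it holds, then reach down through the narrow gap, press the sprung hook down gently and bring the door out past the rail; never strain the catch, and leave the other things on and beside the cupboard where they are.

Things in the scene. Friction and masses are not known exactly. Their poses are not given: they have to be found in the camera images.
- cupboard: Green fixed bench cupboard, 240 deep (x), 260 wide (y), 220 high, closed but for the front (its -x side, towards the robot), which the door covers. Origin: centre of the underside; x from front to back, z up. A wooden rail, 12 thick and 18 high, runs along the top's front edge, flush with the top and with the front plane 120 before the origin.
- door (a joint): Door angle: 0 shut, grows as the free edge swings out to the robot, up to 1.6 rad. Stiff hinge (0.25 N m): stays where left. Door 16 thick, 260 wide, 208 high, before the cupboard's front plane, top edge level with the cupboard's top. The catch stops it at about 0.3 rad, with a gap of about 50 mm between door and rail at the stud; from 0.48 rad the hook is clear of the rail.
- door_hinge (a point): Point on the upright hinge axis at the door's top edge: the left (+y of the cupboard) end of the door's front face. Its x points through the door from front to back, its -y along the door to the free edge; they turn with the door (clockwise seen from above as it opens).
- knob (a point): Centre of the head of the turned wooden knob on the door's front face near the free edge: head 31 in diameter, about 15 thick, 27 before the face, 228 from the hinge, 30 below the door's top edge; its axis is square to the door. Can be pinched from above across its sides.
- latch: The sprung hook of the safety catch, with its press stud, in a steel bracket on the door's inner face. Origin (hook up): on that face, level with the door's top edge, 160 from the hinge; x square away from the door into the cupboard, z up. More than about 25 N strains the catch, in pressing down or in pulling the door against it.
- barb (a point): Place of the hook's barb, at the bracket's x = +71 and 20 below the door's top edge (does not sink with the hook). The hook is a steel strip 28 wide, its top 39 below the door's top edge, running back from the door; the barb turned up at its end catches behind the rail. The hook must be held down until the door has brought it clear of the rail.
- stud_axis (a point): Point on the upright axis of the press stud, level with the door's top edge, 24 behind the door's inner face. The stud, a flat disc 22 wide, stands on the hook; its top is 20 to 36 below this point, set by hand: find it by touch. It sinks with the hook against a spring (about 2.5 N at first, 6 at the end): free of the rail after 7.5 mm, hard stop at 10.5.
- blank_mid (a point): Middle of a turned wooden blank, 60 in diameter and 80 high, standing on the cupboard towards its back: not to be moved.
- tin_mid (a point): Middle of a jar of finish, 74 in diameter and 110 high, on the bench to the left (+y) of the cupboard: not to be moved.
- gouge_mid (a point): Middle of the wooden handle of a turning gouge lying on the bench to the right (-y) of the cupboard, about 310 long and 32 high: not to be moved.

How it is judged:
On the way, in this order (a step that is already met when the one before it is completed fails the run):
1. the door is drawn ajar until the catch holds it, about 0.3 rad (more than 0.24) (value of joint door above 0.24 rad), for 0.1 s.
2. the fingers press the hook (over 2.5 N), the door still held at 0.2 to 0.4 rad (contact force between the fingers and latch above 2.5 N and value of joint door between 0.2 and 0.4 rad), for 0.1 s.
3. the door is brought out past the rail (more than 0.5 rad) (value of joint door above 0.5 rad), for 0.1 s.
At the end, for the whole second after the job is handed in: the door stands at rest, open by at least about 60 degrees (1.02 rad), with nothing pressing on the catch (value of joint door above 1.02 rad and velocity of joint door between -0.05 and 0.05 rad/s and contact force between anything else and latch below 0.3 N); the robot touches nothing.
It fails at once if the catch is loaded with more than 25 N by anything (pressed too hard, or the door pulled too hard against it) (contact force between anything else and latch above 25 N).
It fails at once if the turned blank is moved by more than 25 mm (distance of blank_mid from where it was at the start of the episode above 0.025 m).
It fails at once if the jar is moved by more than 25 mm (distance of tin_mid from where it was at the start of the episode above 0.025 m).
It fails at once if the gouge is moved by more than 25 mm (distance of gouge_mid from where it was at the start of the episode above 0.025 m).
It also fails if it takes over 72 s, if anything falls off the work surface, if the arm or the gripper's body presses on something with over 40 N, if the wrist force passes 120 N, or if a joint passes its speed limit or range.

## Robot

A 6-joint arm with a two-finger parallel gripper is mounted at the origin on the work surface. World frame = base frame: x ahead of the robot, y to its left, z up, the work surface at z = 0. Lengths are in m, angles in rad, forces in N, time in s.
With the tool pointing down it reaches from about 0.35 to 0.925 m from the base axis. Payload 6.4 kg.
Tool frame: the origin (TCP) lies on the centre line of the jaws, within the pads' length; the fingertips stand r.nose_length ahead of it and the grasp point (between the pads) lies 2 mm behind it (r.nose_length is the distance from the TCP to the fingertips, in m); z points along the fingers, y is the line along which they close (so a half turn about z gives the same grasp; the last joint's range is limited). The gripper opens to 94 mm and grips with 3 to 60 N. Pads are 16 mm wide; open, the fingers measure 119 mm over their backs; the gripper's body (75 mm by 177 mm) begins 78 mm behind the grasp point.
Start: joints at [-1.461, 0.245, 1.558, -0, 1.339, -0.174], TCP at [0.182, -0.624, 0.222] pointing down, gripper open.
Joint ranges: [-3.13, 3.13], [-1.02, 2.26], [0.13, 2.54], [-0.95, 4.09], [0.21, 2.88], [-2.74, 2.74]. Speed limits (rad/s): [2.57, 2.57, 3.14, 3.14, 3.14, 3.14].

## Interface

Orientations are given as a unit quaternion [w, x, y, z].
In Python, from workcell import r, camera, finish_job gives the robot as it stands.
- The arm moves only by the tool carry_out, never from a script. Its argument "motion" is text: rows parted by semicolons, each of 7 numbers parted by spaces: the turn, a rotation vector about the world's x, y, z in rad, then the shift along the world's x, y, z in mm, then the finger opening in mm, from 0 to 94. In form: rx ry rz dx dy dz fingers; .... A call has 1 to 5 rows; each row is the pose to reach, as a shift and turn from the pose commanded when the call began; what a row does not reach only later rows make up. A row lasts 1/10 s, in which the tool goes at most 50 mm and 8.59 degrees, less where a joint would pass 70% of its speed; a pose out of reach is approached as far as the arm can. A call with a gripper value outside its range is refused whole. The fingers move at their own pace and stop on an object; the grip force is fixed at half the most. Time passes only in rows, so rows that repeat a pose let the fingers close. It gives the time, the measured TCP pose, the force, the opening and the grip force at its end, in the units of the state.
- r.state(): the state, without advancing time (a new reading comes with each control period).
- camera(name): name is "scene" or "top" or "wrist"; returns a dict with "frame" (400x640x3 uint8, red, green, blue), "intrinsics" (3x3 intrinsics, pixels), "k1" (the pictures are not rectified: a ray, as slopes to the right and down, at radius r is drawn at 1 + k1 r^2 times it, then the intrinsics apply), "camera_from_world" (4x4, takes a point from world to camera coordinates). Camera axes: x right, y down, z forward; pixel columns grow to the right and rows downward; lengths in m; the calibration is good to about 2 mm. A picture is of the moment at which its call begins. There is no depth.
- finish_job(): hands the job in; it is judged then, once.
The state is a dict: "time_s": time; "qpos": joint angles; "qvel": joint speeds; "joint_efforts": joint torques, N m; "tcp_pos": TCP position; "eef_rot": TCP orientation; "contact_force": force on the tool from outside, world axes, zero at the start; "moment": the same for the moment, N m; "grip_width": opening from 0.0 (shut) to 1.0 (fully open); "finger_force": force on a finger pad.
Only numpy, scipy, OpenCV 4.12 (cv2) and the standard library are available. Lean on these libraries where they do the work, as an engineer would, in place of code of your own. Each camera call takes 0.05 s, during which the arm holds its last target. There are 200 camera calls.

## Working session

There is one attempt and no reset: what is moved stays moved. The work goes in short steps, Python scripts to look and compute and a tool call to move; the robot and the scene stay as the last step left them, time stands still between calls to the robot, and variables do not carry over. Pictures are saved under pics/ and viewed, at most 11 in all, crops included, and the job is handed in when it is done.

Besides the shell and the picture viewer there is one more tool, called after "Request:" as name(argument=value, ...) on one line, values as JSON. carry_out: Moves the arm, as the interface text tells. Its arguments: {"type":"object","properties":{"motion":{"type":"string"}},"required":["motion"]}

```bash
mkdir -p pics; ls
python3 - <<'E'
from workcell import r,camera
import cv2,numpy as np
for n in("scene","top"):
    c=camera(n); cv2.imwrite(f"pics/{n}0.png",c["frame"][:,:,::-1]); print(n,c["intrinsics"],c["k1"],c["camera_from_world"])
print(r.nose_length,r.state())
E
```

```text
pics
scene [[399.46892208   0.         326.50965801]
 [  0.         399.46892208 197.76823091]
 [  0.           0.           1.        ]] -0.03380276950691802 [[-0.83112596  0.55606936 -0.00406293  0.55538962]
 [ 0.37504761  0.55513845 -0.74240191 -0.13479596]
 [-0.41057146 -0.61855329 -0.66994246  1.11758574]
 [ 0.          0.          0.          1.        ]]
top [[443.40690613   0.         318.27161731]
 [  0.         443.40690613 190.73806777]
 [  0.           0.           1.        ]] -0.10124873112560458 [[ 0.00919044 -0.9998539   0.0144121   0.00477875]
 [-0.98341781 -0.01164805 -0.18097994  0.65720765]
 [ 0.18112137 -0.01250983 -0.98338118  0.88155698]
 [ 0.          0.          0.          1.        ]]
0.017 {'time_s': 0.1, 'qpos': array([-1.46107989e+00,  2.45715349e-01,  1.55884573e+00,  8.48759396e-06,
        1.33869244e+00, -1.74056478e-01]), 'qvel': array([ 0.00248427, -0.00053811, -0.0030418 , -0.00025207, -0.00116061,
        0.00051396]), 'joint_efforts': array([-3.55900711e-04, -4.16912341e+01, -3.15525985e+01,  6.87226024e-02,
        3.10065178e-02, -4.85607552e-05]), 'tcp_pos': array([ 0.18196717, -0.62349848,  0.22149894]), 'eef_rot': array([-8.29867736e-04,  9.89950790e-01,  1.41409846e-01,  3.08373999e-05]), 'contact_force': array([-0.35768482, -0.92402751, -1.38765861]), 'moment': array([-0.0240176 , -0.02688732, -0.01661412]), 'finger_force': 0.0, 'grip_width': 1.0003437457982796}
```

View pics/scene0.png

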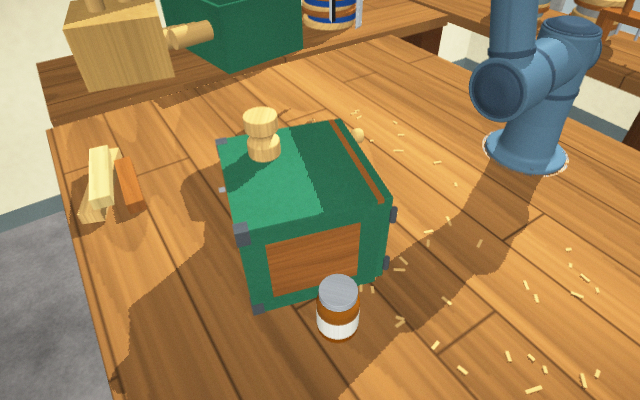

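View pics/top0.png

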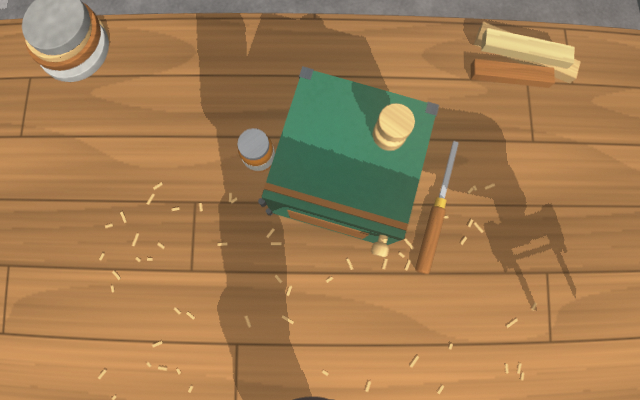

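The top view shows the cupboard's top with corners at about (303,70), (437,106), (405,230) and (265,190). The knob is near (381,245), the jar near (255,148) and the gouge handle near (432,235). I'll enlarge it to measure more exactly.

```bash
cat > h.py <<'E'
import cv2,numpy as np
from workcell import r,camera
def ray(c,uv):
    K=c["intrinsics"];T=c["camera_from_world"]
    p=cv2.undistortPoints(np.array(uv,float).reshape(-1,1,2),K,np.array([c["k1"],0,0,0.]))[:,0]
    d=np.c_[p,np.ones(len(p))]@T[:3,:3]; o=-T[:3,:3].T@T[:3,3]
    return o,d
def onz(c,uv,z):
    o,d=ray(c,uv); return o+d*((z-o[2])/d[:,2])[:,None]
def px(c,P):
    T=c["camera_from_world"];P=np.atleast_2d(P)
    q=P@T[:3,:3].T+T[:3,3]; s=q[:,:2]/q[:,2:]; s=s*(1+c["k1"]*(s**2).sum(1,keepdims=True))
    return s@c["intrinsics"][:2,:2].T+c["intrinsics"][:2,2]
def crop(c,x,y,w,h,k,name):
    cv2.imwrite(name,cv2.resize(c["frame"][y:y+h,x:x+w,::-1],None,fx=k,fy=k,interpolation=cv2.INTER_CUBIC))
E
python3 - <<'E'
from h import *
c=camera("top"); crop(c,240,60,220,220,2.7,"pics/c1.png")
cor=onz(c,[(303,70),(437,106),(405,230),(265,190)],.22);print(cor.round(3))
hsv=cv2.cvtColor(c["frame"],cv2.COLOR_RGB2HSV)
roi=np.zeros((400,640),np.uint8);cv2.fillPoly(roi,[np.array([(262,172),(415,212),(412,236),(258,196)])],1)
m=((hsv[...,0]<22)&(hsv[...,1]>90)&(roi>0)).astype(np.uint8)
n,l,s,ce=cv2.connectedComponentsWithStats(m);i=1+s[1:,4].argmax();ys,xs=np.nonzero(l==i)
rect=cv2.boxPoints(cv2.minAreaRect(np.c_[xs,ys].astype(np.float32)));print(s[i],rect)
print(onz(c,rect,.22).round(4))
E
```

```text
[[ 0.856  0.044  0.22 ]
 [ 0.79  -0.204  0.22 ]
 [ 0.56  -0.138  0.22 ]
 [ 0.628  0.107  0.22 ]]
[ 258  172  158   65 1292] [[255.60652 195.86429]
 [261.8604  171.67142]
 [418.18304 212.08133]
 [411.92914 236.2742 ]]
[[ 0.6172  0.1235  0.22  ]
 [ 0.6608  0.1139  0.22  ]
 [ 0.5916 -0.1621  0.22  ]
 [ 0.5491 -0.1499  0.22  ]]
```

View pics/c1.png

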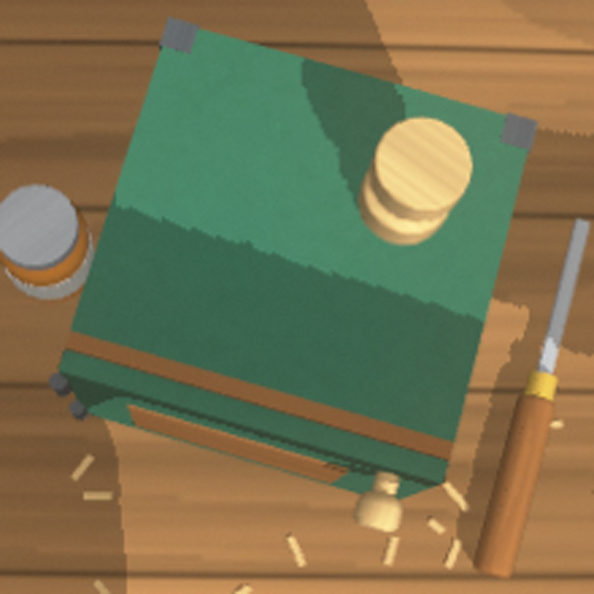

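The enlarged crop shows the back corners at (168,17) and (537,120), and the rail's front edge from (65,349) to (449,460). The door's front top edge runs from about (58,372) to (445,484), and the knob head is near (378,510).

```bash
cat >> h.py <<'E'
def fit(src,dst):
    a,b=src-src.mean(0),dst-dst.mean(0); th=np.arctan2((a[:,0]*b[:,1]-a[:,1]*b[:,0]).sum(),(a*b).sum())
    R=np.array([[np.cos(th),-np.sin(th)],[np.sin(th),np.cos(th)]]); t=dst.mean(0)-R@src.mean(0); return th,R,t
E
python3 - <<'E'
from h import *
c=camera("top")
uv=np.array([(168,17),(537,120),(449,460),(65,349),(58,372),(445,484)])/2.7+[240,60]-.31
P=onz(c,uv,.22)[:,:2]
S=np.array([(.12,.13),(.12,-.13),(-.12,-.13),(-.12,.13),(-.136,.13),(-.136,-.13)])
th,R,t=fit(S,P);print(th,t,((P-S@R.T-t)*1000).round(1))
H=R@[-.136,.13]+t; print("hinge",H)
for a in(0,.3,.5,1.1):
    A=th-a;Rd=np.array([[np.cos(A),-np.sin(A)],[np.sin(A),np.cos(A)]])
    print(a,"knob",H+Rd@[-.027,-.228],"stud",H+Rd@[.04,-.16],"freeedge",H+Rd@[0,-.26])
k=np.r_[R@[-.136-.027,.13-.228]+t,.19]; print("knob px",px(c,k), "crop",(px(c,k)-[240,60])*2.7)
s=camera("scene");print("scene knob",px(s,k), px(s,[*(R@[-.12,.13]+t),.22]),px(s,[*(R@[.12,.13]+t),.22]))
print(onz(c,np.array([[422,165]])/2.7+[240,60],.30), onz(c,np.array([[38,225]])/2.7+[240,60],.11),onz(c,np.array([[540,390],[495,570]])/2.7+[240,60],.03))
E
```

```text
-0.27211361685234403 [ 0.71130184 -0.04790751] [[ 2.3  1.4]
 [ 1.4 -2.2]
 [-0.9  1.2]
 [-1.  -0. ]
 [-0.8 -0.3]
 [-1.  -0.1]]
hinge [0.61524579 0.11386157]
0 knob [ 0.52796018 -0.09849243] stud [ 0.61077113 -0.05100194] freeedge [ 0.54536614 -0.13657173]
0.3 knob [ 0.46910376 -0.0632133 ] stud [ 0.56225048 -0.04231621] freeedge [ 0.47447911 -0.10473565]
0.5 knob [ 0.43683753 -0.03064965] stud [ 0.53227913 -0.02867451] freeedge [ 0.43385651 -0.07241224]
1.1 knob [0.38640193 0.0953282 ] stud [0.46628853 0.04306797] freeedge [0.36036066 0.06254325]
knob px [[380.13045447 249.20168933]] crop [[378.35222708 510.8445612 ]]
scene knob [[355.70410514 134.3944224 ]] [[383.12563978 197.28667059]] [[233.88474827 231.71578755]]
[[ 0.73005395 -0.11165569  0.3       ]] [[0.74520901 0.14492067 0.11      ]] [[ 0.63507746 -0.25747447  0.03      ]
 [ 0.48981523 -0.21593804  0.03      ]]
```

Request:
carry_out(motion="0 0 -0.14 25 38 20 70; 0 0 -0.28 50 76 40 70; 0 0 -0.42 75 114 60 70; 0 0 -0.556 100 152 80 70; 0 0 -0.556 125 190 80 70")

```text
time_s: 0.75
tcp_pos: [0.3083, -0.4337, 0.306]
eef_rot: [0.003, 0.991, -0.137, 0.002]
contact_force: [0.4, 0.1, 0.1]
grip_width: 0.745
finger_force: 0.0
```

Request:
carry_out(motion="0 0 0 27 41 0 70; 0 0 0 54 82 0 70; 0 0 0 81 123 0 70; 0 0 0 108 164 0 70; 0 0 0 135 205 0 70")

```text
time_s: 1.25
tcp_pos: [0.4427, -0.2271, 0.3026]
eef_rot: [0.0, 0.991, -0.136, 0.0]
contact_force: [0.8, -0.8, -0.1]
grip_width: 0.746
finger_force: 0.0
```

Request:
carry_out(motion="0 0 0 27 41 0 70; 0 0 0 54 82 0 70; 0 0 0 81 123 0 70; 0 0 0 86 130 0 70; 0 0 0 86 130 0 70")

```text
time_s: 1.75
tcp_pos: [0.5283, -0.0979, 0.3022]
eef_rot: [0.0, 0.991, -0.134, -0.0]
contact_force: [-0.4, -0.1, 0.1]
grip_width: 0.746
finger_force: 0.0
```

Run:
```python
from h import *
c=camera("wrist");cv2.imwrite("pics/w1.png",c["frame"][:,:,::-1])
print(r.state()["tcp_pos"],r.state()["eef_rot"],px(c,[[.528,-.0985,.19],[.5454,-.1366,.22],[.6152,.1139,.22]]))
```

```text
[ 0.52783998 -0.09903598  0.30221532] [ 2.06222639e-04  9.90813578e-01 -1.35234246e-01 -3.32758186e-04] [[316.44871805 205.41961429]
 [354.50532332 183.3585706 ]
 [ 52.93334915 183.05526905]]
```

View pics/w1.png

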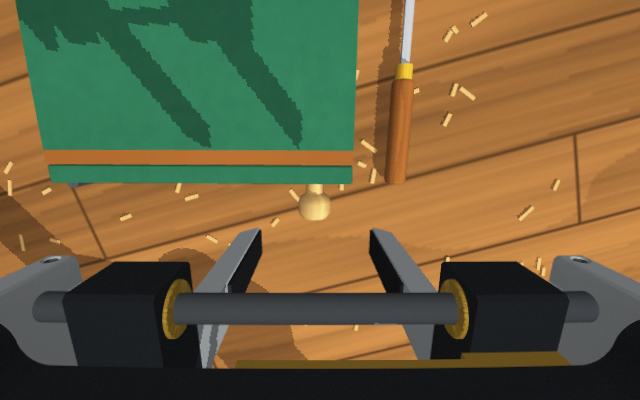

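The wrist view shows the knob head at (315,206) and the door's front edge from (50,183) to (352,183). Both agree with the prediction to 1–2 px, so I'll go down and pinch the knob.

Request:
carry_out(motion="0 0 0 0 0 -40 70; 0 0 0 0 0 -80 70; 0 0 0 0 0 -112 70; 0 0 0 0 0 -112 0; 0 0 0 0 0 -112 0")

```text
time_s: 2.3
tcp_pos: [0.5277, -0.1004, 0.1911]
eef_rot: [0.0, 0.991, -0.137, -0.0]
contact_force: [0.0, 0.1, 1.6]
grip_width: 0.609
finger_force: 0.0
```

Request:
carry_out(motion="0 0 0 0 0 0 0; 0 0 0 0 0 0 0; 0 0 0 0 0 0 0; 0 0 0 0 0 0 0")

```text
time_s: 2.7
tcp_pos: [0.5296, -0.0972, 0.1923]
eef_rot: [-0.002, 0.991, -0.136, 0.002]
contact_force: [2.6, 7.8, 3.9]
grip_width: 0.32
finger_force: 30.0
```

Run:
```python
import numpy as np
H=np.array([.6152,.1139]);th=-.272
f=lambda a:H+np.array([[np.cos(th-a),-np.sin(th-a)],[np.sin(th-a),np.cos(th-a)]])@[-.027,-.228]
for a in np.arange(0,.34,.04): print(round(a,2),((f(a)-f(0))*1000).round(1))
```

```text
0.0 [0. 0.]
0.04 [-8.4  3.7]
0.08 [-16.7   7.7]
0.12 [-24.8  12. ]
0.16 [-32.7  16.6]
0.2 [-40.5  21.6]
0.24 [-48.   26.8]
0.28 [-55.3  32.4]
0.32 [-62.4  38.2]
```

Request:
carry_out(motion="0 0 -0.02 -4.2 3.8 0 0; 0 0 -0.04 -8.4 5.7 0 0; 0 0 -0.08 -16.7 9.7 0 0; 0 0 -0.12 -24.8 14 0 0; 0 0 -0.16 -32.7 18.6 0 0")

```text
time_s: 3.2
tcp_pos: [0.4963, -0.0804, 0.1923]
eef_rot: [-0.0, 0.976, -0.216, 0.002]
contact_force: [3.0, 1.2, 5.4]
grip_width: 0.32
finger_force: 30.0
```

Request:
carry_out(motion="0 0 -0.04 -7.8 5 0 0; 0 0 -0.08 -15.3 10.2 0 0; 0 0 -0.10 -19 13 0 0; 0 0 -0.11 -20.8 14.4 0 0; 0 0 -0.11 -20.8 14.4 0 0")

```text
time_s: 3.7
tcp_pos: [0.4754, -0.0659, 0.1923]
eef_rot: [-0.0, 0.963, -0.268, 0.002]
contact_force: [1.3, 1.8, 6.8]
grip_width: 0.316
finger_force: 30.0
```

Run:
```python
from h import *
c=camera("top");crop(c,240,60,220,220,2.7,"pics/c2.png");print(r.state()["tcp_pos"],r.state()["contact_force"])
H=np.array([.6152,.1139]);p=r.state()["tcp_pos"][:2]-H
print("a",-.272-(np.arctan2(p[1],p[0])-np.arctan2(-.228,-.027)))
```

```text
[ 0.47539592 -0.06587     0.19229577] [2.37808042 1.73496526 6.60820129]
a 0.27111205027331464
```

View pics/c2.png

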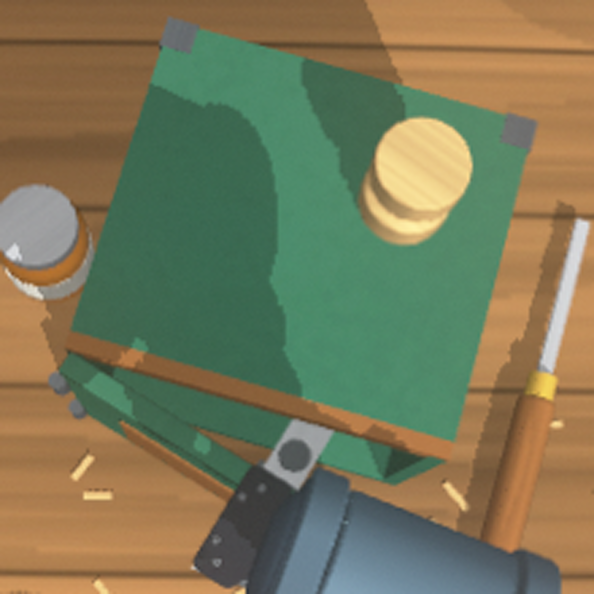

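The crop shows the door ajar. The round stud is at (294,456) on the steel hook strip, which runs under the rail at (315,430).

Request:
carry_out(motion="0 0 0 0 0 0 70; 0 0 0 0 0 0 70; 0 0 0 0 0 0 70; 0 0 0 0 0 40 70; 0 0 0 0 0 80 70")

```text
time_s: 4.25
tcp_pos: [0.4732, -0.0657, 0.2696]
eef_rot: [-0.0, 0.963, -0.268, -0.002]
contact_force: [0.2, 0.5, 0.1]
grip_width: 0.708
finger_force: 0.0
```

Run:
```python
from h import *
c=camera("top");H=np.array([.6152,.1139])
u=np.array([[294,456]])/2.7+[240,60]-.31
print(onz(c,u,.2),onz(c,u,.184), r.state()["tcp_pos"],r.state()["eef_rot"])
for a in (.25,.271,.29):
    A=-.272-a;Rd=np.array([[np.cos(A),-np.sin(A)],[np.sin(A),np.cos(A)]])
    print(a,"stud",H+Rd@[.04,-.16],"press",H+Rd@[.016+.0145,-.16],"free corner front/inner px crop",((px(c,[[*(H+Rd@[0,-.26]),.22],[*(H+Rd@[.016,-.26]),.22]])+.31-[240,60])*2.7).round(1).tolist())
crop(c,240,60,220,220,2.7,"pics/c3.png")
```

```text
[[ 0.56354999 -0.04105492  0.2       ]] [[ 0.5651169 -0.0423686  0.184    ]] [ 0.47690347 -0.06702281  0.27838977] [ 6.68263370e-04  9.63454973e-01 -2.67825721e-01  4.84275077e-03]
0.25 stud [ 0.57009458 -0.04473638] press [ 0.56185976 -0.03999954] free corner front/inner px crop [[407.5, 576.4], [419.6, 554.4]]
0.271 stud [ 0.56677341 -0.04375426] press [ 0.55863987 -0.03884554] free corner front/inner px crop [[403.2, 583.9], [415.9, 562.2]]
0.29 stud [ 0.5637869  -0.04280575] press [ 0.55574808 -0.0377434 ] free corner front/inner px crop [[399.3, 590.6], [412.3, 569.1]]
```

View pics/c3.png

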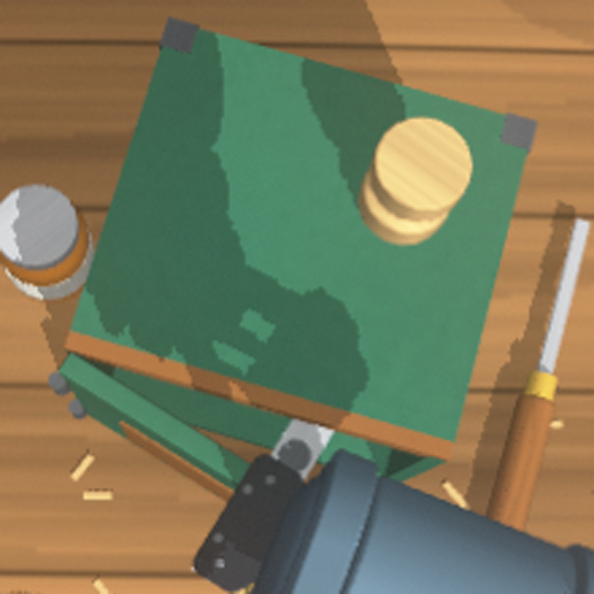

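The crop shows the door still at about 0.27 rad after release, with the stud at (294,455). I'll go above it with closed fingers, turned so that they close along the door's normal.

Request:
carry_out(motion="0 0 0.14 0 0 14 30; 0 0 0.28 0 0 28 0; 0 0 0.42 0 0 28 0; 0 0 0.56 0 0 28 0; 0 0 0.70 0 0 28 0")

```text
time_s: 4.8
tcp_pos: [0.4743, -0.0661, 0.2979]
eef_rot: [-0.0, 0.997, 0.082, -0.0]
contact_force: [-0.4, -0.2, -0.2]
grip_width: 0.353
finger_force: 0.0
```

Request:
carry_out(motion="0 0 0.14 10 3 0 0; 0 0 0.28 20 6 0 0; 0 0 0.42 30 9 0 0; 0 0 0.56 40 12 0 0; 0 0 0.70 50 15 0 0")

```text
time_s: 5.3
tcp_pos: [0.5246, -0.051, 0.2977]
eef_rot: [-0.0, 0.908, 0.418, -0.001]
contact_force: [-0.9, 0.3, -0.8]
grip_width: 0.004
finger_force: 0.0
```

Request:
carry_out(motion="0 0 0.14 20 7 0 0; 0 0 0.171 36 11 0 0; 0 0 0.171 36 11 0 0; 0 0 0.171 36 11 0 0")

```text
time_s: 5.7
tcp_pos: [0.56, -0.0401, 0.2978]
eef_rot: [-0.0, 0.871, 0.492, -0.001]
contact_force: [1.2, 0.1, -0.1]
grip_width: 0.004
finger_force: 0.0
```

Run:
```python
from h import *
c=camera("wrist");cv2.imwrite("pics/w2.png",c["frame"][:,:,::-1]);s=r.state()
print(s["tcp_pos"],s["eef_rot"],s["grip_width"],px(c,[[.5655,-.0432,.19],[.5595,-.0396,.19],[.5595,-.0396,.22]]))
```

```text
[ 0.55986643 -0.04015593  0.29799218] [-2.58853247e-04  8.70791753e-01  4.91651723e-01 -4.89563384e-04] 0.002121108384989338 [[321.85768502 206.67671157]
 [314.52407571 206.68913991]
 [314.39848802 215.47692806]]
```

View pics/w2.png

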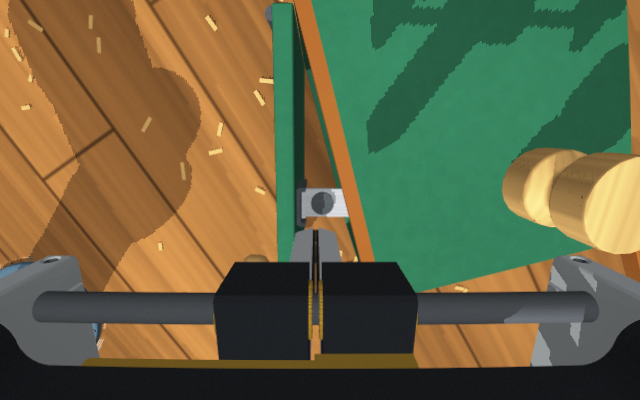

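The wrist view shows the stud at (322,203) on the strip. The inner door edge is near x≈294, a dark bracket plate is at x≈297–305, and the rail is at x≈350. I'll shift about 4 mm towards the stud and go down.

Request:
carry_out(motion="0 0 0 4 -1 -15 0; 0 0 0 4 -1 -45 0; 0 0 0 4 -1 -65 0; 0 0 0 4 -1 -75 0; 0 0 0 4 -1 -76 0")

```text
time_s: 6.25
tcp_pos: [0.5633, -0.041, 0.2204]
eef_rot: [-0.001, 0.871, 0.492, -0.001]
contact_force: [0.2, -0.1, -0.4]
grip_width: 0.006
finger_force: 0.0
```

Request:
carry_out(motion="0 0 0 0 0 -2 0; 0 0 0 0 0 -4 0; 0 0 0 0 0 -6 0; 0 0 0 0 0 -8 0; 0 0 0 0 0 -8 0")

```text
time_s: 6.75
tcp_pos: [0.5645, -0.041, 0.2144]
eef_rot: [-0.0, 0.871, 0.492, -0.0]
contact_force: [0.6, 0.1, 0.3]
grip_width: 0.006
finger_force: 0.0
```

Request:
carry_out(motion="0 0 0 0 0 -1 0; 0 0 0 0 0 -2 0; 0 0 0 0 0 -3 0; 0 0 0 0 0 -4 0; 0 0 0 0 0 -4 0")

```text
time_s: 7.25
tcp_pos: [0.5644, -0.041, 0.2102]
eef_rot: [-0.0, 0.871, 0.492, -0.0]
contact_force: [0.2, 0.1, -0.4]
grip_width: 0.007
finger_force: 0.0
```

Request:
carry_out(motion="0 0 0 0 0 -1 0; 0 0 0 0 0 -2 0; 0 0 0 0 0 -3 0; 0 0 0 0 0 -4 0; 0 0 0 0 0 -4 0")

```text
time_s: 7.75
tcp_pos: [0.5644, -0.041, 0.2062]
eef_rot: [-0.0, 0.871, 0.492, -0.0]
contact_force: [0.2, 0.1, -0.0]
grip_width: 0.004
finger_force: 0.0
```

Tip at 0.189, no contact yet.

Request:
carry_out(motion="0 0 0 0 0 -1 0; 0 0 0 0 0 -2 0; 0 0 0 0 0 -3 0; 0 0 0 0 0 -3 0; 0 0 0 0 0 -3 0")

```text
time_s: 8.25
tcp_pos: [0.5645, -0.041, 0.2034]
eef_rot: [-0.0, 0.871, 0.492, -0.0]
contact_force: [-0.5, 0.7, 0.1]
grip_width: 0.006
finger_force: 0.0
```

Request:
carry_out(motion="0 0 0 0 0 -1 0; 0 0 0 0 0 -2 0; 0 0 0 0 0 -2 0; 0 0 0 0 0 -2 0")

```text
time_s: 8.65
tcp_pos: [0.5646, -0.041, 0.2019]
eef_rot: [0.0, 0.871, 0.492, 0.0]
contact_force: [-0.9, 1.1, 2.3]
grip_width: 0.003
finger_force: 1.3
```

Request:
carry_out(motion="0 0 0 0 0 -1 0; 0 0 0 0 0 -2 0; 0 0 0 0 0 -3 0; 0 0 0 0 0 -3 0")

```text
time_s: 9.05
tcp_pos: [0.5646, -0.041, 0.1985]
eef_rot: [0.0, 0.871, 0.492, 0.0]
contact_force: [-1.2, -0.4, 4.0]
grip_width: 0.003
finger_force: 1.8
```

Request:
carry_out(motion="0 0 0 0 0 -1 0; 0 0 0 0 0 -2 0; 0 0 0 0 0 -3 0; 0 0 0 0 0 -3 0")

```text
time_s: 9.45
tcp_pos: [0.5646, -0.041, 0.1955]
eef_rot: [0.0, 0.871, 0.492, 0.0]
contact_force: [-0.1, 0.4, 5.6]
grip_width: 0.003
finger_force: 2.2
```

Request:
carry_out(motion="0 0 0 0 0 -1 0; 0 0 0 0 0 -1.7 0; 0 0 0 0 0 -1.7 0; 0 0 0 0 0 -1.7 0")

```text
time_s: 9.85
tcp_pos: [0.5646, -0.0411, 0.1939]
eef_rot: [0.0, 0.871, 0.492, 0.0]
contact_force: [-1.8, -1.1, 4.4]
grip_width: 0.005
finger_force: 2.5
```

Run:
```python
from h import *
c=camera("wrist");cv2.imwrite("pics/w3.png",c["frame"][:,:,::-1])
p=r.state()["tcp_pos"];H=np.array([.6152,.1139]);v=p[:2]-H;print(p,r.state()["contact_force"])
for d in(.03,.04,.05,.06,.07,.1,.2,.25,.3,.4,.5,.6,.7,.8,.86):
    R=np.array([[np.cos(d),np.sin(d)],[-np.sin(d),np.cos(d)]]);print(d,((R@v-v)*1000).round(1))
A=-.272-.275;R=np.array([[np.cos(A),-np.sin(A)],[np.sin(A),np.cos(A)]]);print("in door",R.T@v)
```

```text
[ 0.56462295 -0.04101737  0.19390738] [-1.4220115   0.7720438   4.12026214]
0.03 [-4.6  1.6]
0.04 [-6.2  2.1]
0.05 [-7.7  2.7]
0.06 [-9.2  3.3]
0.07 [-10.7   3.9]
0.1 [-15.2   5.8]
0.2 [-29.8  13.1]
0.25 [-36.8  17.3]
0.3 [-43.5  21.9]
0.4 [-56.3  31.9]
0.5 [-68.1  43.2]
0.6 [-78.6  55.6]
0.7 [-87.9  69. ]
0.8 [-95.8  83.3]
0.86 [-99.8  92.2]
in door [ 0.03737947 -0.15861969]
```

View pics/w3.png

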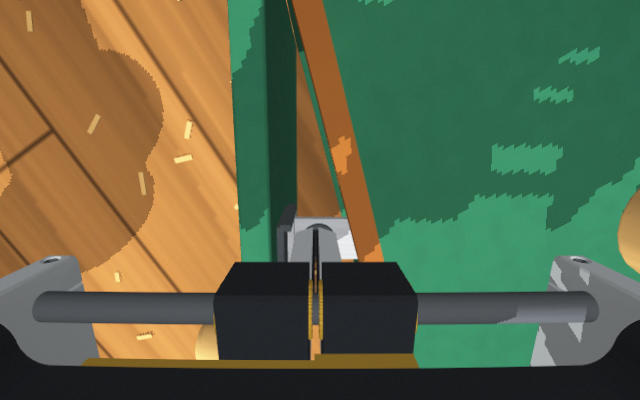

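The wrist view shows the fingers standing on the stud in the gap, clear of the rail at right (x≈360) and of the door face at left (x≈295). The stud is sunk about 8.5 mm, so I'll add a touch and swing gently.

Request:
carry_out(motion="0 0 0 0 0 -0.6 0; 0 0 -0.02 -3.1 1 -0.6 0; 0 0 -0.04 -6.2 2.1 -0.6 0; 0 0 -0.05 -7.7 2.7 -0.6 0; 0 0 -0.05 -7.7 2.7 -0.6 0")

```text
time_s: 10.4
tcp_pos: [0.5572, -0.0384, 0.1937]
eef_rot: [0.001, 0.883, 0.47, 0.001]
contact_force: [0.7, -0.1, 4.2]
grip_width: 0.004
finger_force: 2.5
```

Request:
carry_out(motion="0 0 -0.015 -2.3 1 0 0; 0 0 -0.03 -4.5 1.8 0 0; 0 0 -0.05 -7.5 3.1 0 0; 0 0 -0.05 -7.5 3.1 0 0")

```text
time_s: 10.8
tcp_pos: [0.5494, -0.0352, 0.1935]
eef_rot: [0.0, 0.894, 0.447, 0.0]
contact_force: [0.9, 0.1, 5.2]
grip_width: 0.005
finger_force: 2.5
```

```bash
cat > ang.py <<'E'
from h import *
c=camera("wrist");crop(c,180,0,240,260,2.2,"pics/w4.png")
print(r.state()["tcp_pos"],r.state()["contact_force"])
# inner/front top edges of door at predicted angles, px
H=np.array([.6152,.1139])
for a in(.27,.32,.37,.4):
    A=-.272-a;R=np.array([[np.cos(A),-np.sin(A)],[np.sin(A),np.cos(A)]])
    print(a,px(c,[[*(H+R@[q,-y]),.22] for q in(0,.016) for y in(.06,.1)]).round(0).tolist())
E
python3 ang.py
```

```text
[ 0.54942078 -0.03519086  0.19348144] [0.57026353 0.56165211 4.0279369 ]
0.27 [[244.0, 63.0], [257.0, 155.0], [281.0, 58.0], [292.0, 152.0]]
0.32 [[237.0, 63.0], [247.0, 156.0], [274.0, 61.0], [281.0, 154.0]]
0.37 [[230.0, 63.0], [236.0, 157.0], [267.0, 63.0], [271.0, 156.0]]
0.4 [[226.0, 63.0], [230.0, 156.0], [263.0, 64.0], [264.0, 157.0]]
```

View pics/w4.png

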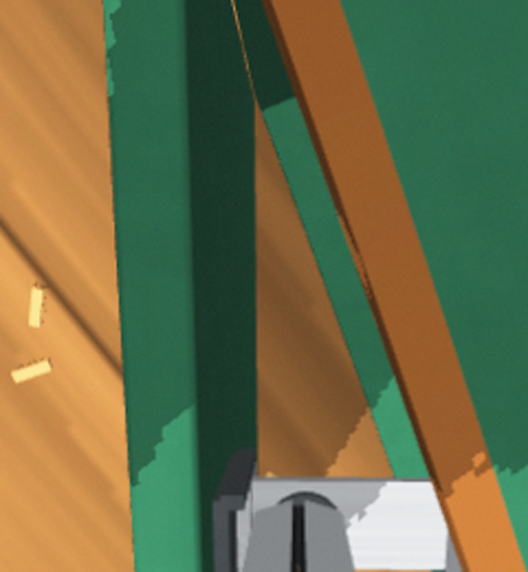

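The crop shows the door following the finger without slip: its front edge matches about 0.37 rad, and the strip is free beside the rail. I'll carry on.

Request:
carry_out(motion="0 0 -0.03 -4.5 2 0 0; 0 0 -0.06 -8.9 4.2 0 0; 0 0 -0.09 -13.2 6.5 0 0; 0 0 -0.12 -17.4 8.9 0 0; 0 0 -0.15 -21.6 11.5 0 0")

```text
time_s: 11.35
tcp_pos: [0.5282, -0.0239, 0.1937]
eef_rot: [0.001, 0.926, 0.379, 0.001]
contact_force: [0.8, -1.5, 5.2]
grip_width: 0.006
finger_force: 2.5
```

Request:
carry_out(motion="0 0 -0.05 -6.7 4.6 0 0; 0 0 -0.1 -13.2 9.4 0 0; 0 0 -0.15 -19.5 14.6 0 0; 0 0 -0.15 -19.5 14.6 0 0; 0 0 -0.15 -19.5 14.6 0 0")

```text
time_s: 11.85
tcp_pos: [0.5077, -0.0087, 0.1931]
eef_rot: [-0.0, 0.951, 0.309, -0.0]
contact_force: [-1.2, 1.1, 5.4]
grip_width: 0.005
finger_force: 2.6
```

```bash
cat > ang2.py <<'E'
from h import *
import sys
c=camera("top");crop(c,200,60,260,260,2.2,sys.argv[1])
p=r.state()["tcp_pos"];print(p,r.state()["contact_force"])
H=np.array([.6152,.1139]);v=p[:2]-H
for a in map(float,sys.argv[2:]):
    A=-.272-a;R=np.array([[np.cos(A),-np.sin(A)],[np.sin(A),np.cos(A)]])
    q=R.T@v; print(a,"tool in door",q.round(4),"free corners crop px",((px(c,[[*(H+R@[x,-.26]),.22] for x in(0,.016)]) -[200,60])*2.2).round(0).tolist())
for d in(.05,.1,.15,.2,.25,.3,.35,.4,.45,.5):
    R=np.array([[np.cos(d),np.sin(d)],[-np.sin(d),np.cos(d)]]);print(d,((R@v-v)*1000).round(1))
E
python3 ang2.py pics/c4.png .6 .65 .7
```

```text
[ 0.50775666 -0.00870523  0.19312586] [-1.62888522  0.4833217   5.61394342]
0.6 tool in door [ 0.0248 -0.1611] free corners crop px [[345.0, 560.0], [361.0, 546.0]]
0.65 tool in door [ 0.0328 -0.1597] free corners crop px [[332.0, 571.0], [349.0, 558.0]]
0.7 tool in door [ 0.0407 -0.1579] free corners crop px [[318.0, 581.0], [335.0, 569.0]]
0.05 [-6.   5.5]
0.1 [-11.7  11.3]
0.15 [-17.1  17.4]
0.2 [-22.2  23.8]
0.25 [-27.   30.4]
0.3 [-31.4  37.2]
0.35 [-35.5  44.3]
0.4 [-39.3  51.5]
0.45 [-42.6  58.9]
0.5 [-45.6  66.5]
```

View pics/c4.png

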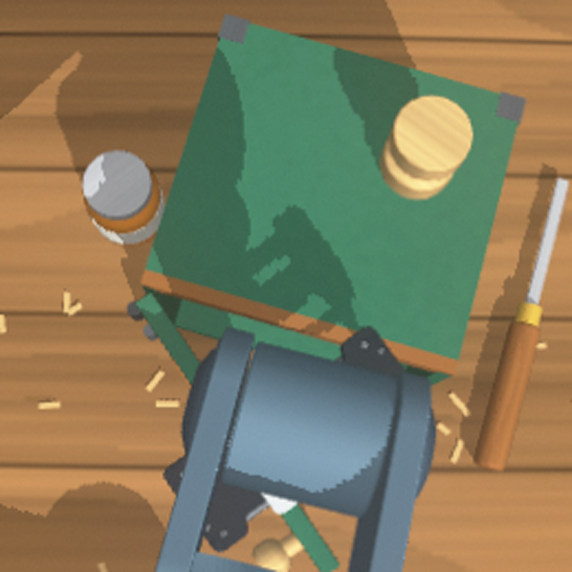

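The crop shows the door at about 0.67 rad, with its free corner near (335,565), past the rail. The jar, the blank and the gouge are where they were. I'll keep swinging.

Request:
carry_out(motion="0 0 -0.05 -6 5.5 0 0; 0 0 -0.1 -11.7 11.3 0 0; 0 0 -0.15 -17.1 17.4 0 0; 0 0 -0.2 -22.2 23.8 0 0; 0 0 -0.25 -27 30.4 0 0")

```text
time_s: 12.4
tcp_pos: [0.4812, 0.0209, 0.1934]
eef_rot: [0.001, 0.982, 0.187, 0.0]
contact_force: [0.5, -1.2, 5.8]
grip_width: 0.003
finger_force: 2.5
```

Request:
carry_out(motion="0 0 -0.05 -4.4 6.8 0 0; 0 0 -0.1 -8.5 13.9 0 0; 0 0 -0.15 -12.3 21.1 0 0; 0 0 -0.2 -15.6 28.5 0 0; 0 0 -0.25 -18.6 36.1 0 0")

```text
time_s: 12.9
tcp_pos: [0.4621, 0.057, 0.1931]
eef_rot: [0.001, 0.998, 0.063, -0.0]
contact_force: [-0.7, -3.2, 4.6]
grip_width: 0.004
finger_force: 2.6
```

Request:
carry_out(motion="0 0 0 0 0 0 0; 0 0 0 0 0 3 0; 0 0 0 0 0 10 0; 0 0 0 0 0 40 0; 0 0 0 0 0 90 0")

```text
time_s: 13.4
tcp_pos: [0.4601, 0.0574, 0.2802]
eef_rot: [-0.001, 0.998, 0.064, -0.004]
contact_force: [1.1, 0.3, 0.8]
grip_width: 0.006
finger_force: 0.0
```

```bash
python3 ang2.py pics/c5.png 1.05 1.1 1.15 1.2 | grep -v '^0'
```

```text
[0.46510437 0.05688539 0.29192223] [ 1.60406046 -0.15682797  6.46728004]
1.05 tool in door [ 0.0183 -0.1595] free corners crop px [[209.0, 630.0], [230.0, 625.0]]
1.1 tool in door [ 0.0262 -0.1584] free corners crop px [[193.0, 634.0], [213.0, 630.0]]
1.15 tool in door [ 0.0341 -0.1569] free corners crop px [[176.0, 636.0], [197.0, 633.0]]
1.2 tool in door [ 0.0419 -0.155 ] free corners crop px [[159.0, 638.0], [180.0, 636.0]]
```

View pics/c5.png

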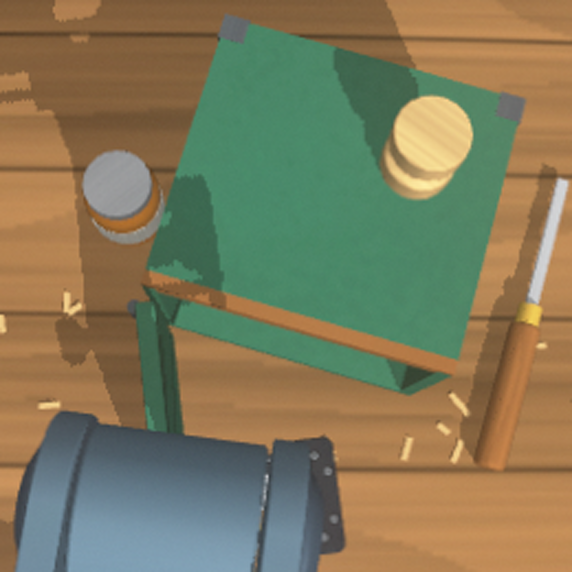

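The crop shows the door at about 1.15 rad, with its front edge running from (135,310) to (150,430). The other things have not moved. I'll settle with the arm raised, then hand in.

Request:
carry_out(motion="0 0 0 0 0 20 0; 0 0 0 0 0 30 0; 0 0 0 0 0 30 0; 0 0 0 0 0 30 0; 0 0 0 0 0 30 0")

```text
time_s: 13.95
tcp_pos: [0.462, 0.0574, 0.3116]
eef_rot: [-0.0, 0.998, 0.064, -0.001]
contact_force: [0.3, -0.1, 0.6]
grip_width: 0.006
finger_force: 0.0
```

```bash
python3 -c "
from workcell import r,finish_job
print(r.state()['tcp_pos'],r.state()['contact_force']);print(finish_job())"
```

```text
[0.46200703 0.05737945 0.31155302] [ 0.29150931 -0.138781    0.58162088]
the job is handed in; nothing more can be done
None
```

The job is handed in (no verdict came back): the door stands about 1.15 rad (66°) open by the last picture, the catch was pressed with only about 6 N, the robot is clear, and the blank, jar and gouge look unmoved.

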